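# Clamp the plum music box in the engraving vice

### The arm

A 6-joint arm with a two-finger parallel gripper is mounted at the origin on the work surface. World frame = base frame: x ahead of the robot, y to its left, z up, the work surface at z = 0. Lengths are in m, angles in rad, forces in N, time in s.
With the tool pointing down it reaches from about 0.325 to 0.9 m from the base axis. Payload 6.1 kg.
Tool frame: the origin (TCP) lies midway between the tips of the shut fingers; the grasp point (between the pads) lies 19 mm behind it; z points along the fingers, y is the line along which they close (so a half turn about z gives the same grasp; the last joint's range is limited). The gripper opens to 85 mm and grips with 20 to 120 N. Pads are 22 mm wide; open, the fingers measure 114 mm over their backs; the gripper's body (76 mm by 85 mm) begins 54 mm behind the grasp point. The pads swing forward as they close: fully open they stand 13 mm farther back than shut.
Start: joints at [1.064, 0.22, 1.526, -0, 1.395, -0.126], TCP at [0.232, 0.58, 0.231] pointing down, gripper open.
Joint ranges: [-2.98, 2.98], [-0.91, 2.08], [0.09, 2.57], [-1.24, 4.39], [0.2, 2.65], [-2.68, 2.68]. Speed limits (rad/s): [2.57, 2.57, 3.01, 3.14, 3.14, 3.14].

### API

Orientations are given as [roll, pitch, yaw] about the fixed x, y, z axes, in that order (R = Rz(yaw) Ry(pitch) Rx(roll)).
In Python, from plant import movep, move_l, set_joints, gripper_to, hold, inverse_kinematics, observe, get_image, get_calibration, Unreachable, job_done gives the robot as it stands. Calls block until the motion is done:
- movep(position, orientation): joint-space move of the TCP to a pose.
- move_l(position, feed=0.15, rotation=None, max_force=None): straight line of the TCP; rotation=None keeps the orientation; feed is the mean speed in m/s. With max_force (N) it stops when the force on the tool has changed by that much, and returns True; else False.
- set_joints(angles): joint-space move.
- gripper_to(opening, f_grip=None): finger opening in m; f_grip is the grip in N (None keeps the last); returns when the fingers have stopped.
- hold(seconds).
- inverse_kinematics(position, orientation): joint angles nearest the present ones, or None.
- observe(): the state.
- get_image(name): name is "scene" or "top" or "wrist"; returns (picture, depth): 384x512x3 uint8, red, green, blue; 384x512 float32, m along the optical axis (not along the pixel's ray), 0 where there is no reading.
- get_calibration(name): a dict with "intrinsics" (3x3 intrinsics, pixels), "world_from_camera" (4x4, takes a point from camera to world coordinates). Camera axes: x right, y down, z forward; pixel columns grow to the right and rows downward; lengths in m; the calibration is good to about 2 mm. A picture is of the moment at which its call begins: read the wrist's pose just before it. get_calibration takes no time and is no camera call; for the wrist camera it gives the pose at the moment of the call.
A pose or a line that the arm cannot do raises Unreachable and nothing moves.
- job_done(): hands the job in; it is judged then, once.
The state is a dict: "time_s": time; "q": joint angles; "joint_velocities": joint speeds; "joint_torque": joint torques, N m; "eef_pos": TCP position; "tcp_rot": TCP orientation; "ft_force": force on the tool from outside, world axes, zero at the start; "torque": the same for the moment, N m; "opening": finger opening in m; "grasp_force": force on a finger pad.
Only numpy, scipy, OpenCV 4.12 (cv2) and the standard library are available. Lean on these libraries where they do the work, as an engineer would, in place of code of your own. Each camera call takes 0.05 s, during which the arm holds its last target. There are 200 camera calls.

### The job

Someone left the jade frog between the jaws of the engraving vice: first stand it upright on the round cork mat. Then slide the plum music box into the vice, square and right back against the green rear rail, and wind the handwheel clockwise by its red crank pin until the sprung cork pad, pressed in about half of its travel, holds the box snugly against the end jaw. Do not crush the lacquered box, leave the other things on the counter where they are, and let go of everything at the end.

Things in the scene. Friction and masses are not known exactly. Their poses are not given: they have to be found in the camera images.
- vice: Fixed green vice with no bed: things between its jaws stand on the counter. Origin at counter level, mid mouth; x points into the mouth, y towards the handwheel. Rear rail along y, 40 mm high, front face at x = 55 mm. Mouth between end jaw (y = -85 mm) and sprung pad (y = 85 mm when fully open), open towards the robot (-x). Jaws and pad are up to 45 mm high and reach forward to x = -44 mm
- end_jaw: The fixed jaw of the vice, an aluminium block with cork facing, 45 mm high, on the -y side of the mouth. Its origin and axes are those of the vice; its face is at y = -85 mm
- end_face (a point): Point on the face of the end jaw, vice x = 0, y = -85 mm, 25 mm above the counter
- pad_face (a point): Middle of the face of the sprung cork pad (85 mm long in vice x, 38 mm high) carried by the sliding jaw, 25 mm above the counter; it moves towards -y of the vice as the wheel closes. The jaw's own block is 24 to 49 mm behind this face when the pad is not pressed in
- pad (a joint): How far the sprung pad is pressed into its jaw, m: 0 free, 0.015 bottomed; spring 1 N per mm
- jaw (a joint): Travel of the sliding jaw from fully open, m (0 to 0.105), towards the end jaw. Coupled to the wheel: 8 mm per rad, 50 mm per turn. Its brass saddle rides on the rear rail, up to 63 mm high, as does the lead screw (56 mm)
- wheel (a joint): Angle of the handwheel, rad (0 to 13.1), growing clockwise seen from above, which closes the jaw. It stays where it is left; turning it takes about 4 N at the pin
- wheel_axis (a point): The handwheel's vertical axis, at the height of the foot of the crank pin, 83 mm above the counter. Rim 58 mm in outer radius, its top 85 mm above the counter; brass hub 26 mm across, up to 92 mm. It stands on a gearbox 62 mm high: vice x -10 to 90, y 155 to 225 mm
- crank_pin (a point): Centre of the top of the upright red crank pin on the wheel, 128 mm above the counter: 16 mm in diameter, standing 45 mm from the wheel's axis, its foot at 83 mm; it does not turn on the wheel
- music_box: Plum lacquered music box with brass trim, a closed block 104 (x) by 92 (y) by 54 mm, about 0.3 kg, standing loose on the counter in front of the vice. Origin at the centre of its underside. It goes into the vice with its x along the vice's x (either way round), so that 92 mm lie between the jaws
- frog: Green jade frog, 53 mm long (x, nose to -x), 36 mm wide (y; its straight flanks are 34 mm apart), 42 mm high, about 90 g. Origin at the centre of its underside; grip it across the flanks (y), 15 mm up
- mat: Round dark brown cork mat lying fixed on the counter, 100 mm across, 4 mm thick. Origin at the centre of its underside
- prism: Crystal prism box, 57 mm square, 70 mm high, loose bystander. Origin under its centre
- bell: Brass counter bell, 64 mm across, 48 mm high, loose bystander. Origin under its centre
- mug: Blue ceramic cup, 72 mm across, 85 mm high, loose bystander. Origin under its centre
Mind the look-alikes: they are no part of the job. What is meant by the frog is not pink, and is the larger of those in its own colour. Several things look just like the music_box: the one meant starts nearest to the robot's base.

How it is judged:
On the way, in this order (a step that is already met when the one before it is completed fails the run):
1. the frog stands on the mat (horizontal distance between frog and mat below 0.035 m and height (world z) of frog below 0.008 m and angle between frog's own z axis and vertical below 0.15 rad and contact force between the fingers and frog below 0.05 N), for 0.2 s.
2. the music box is square in the mouth and back against the rear rail (x of music_box in the frame of vice above -0.006 m and y of music_box in the frame of vice between -0.045 and 0.045 m and angle between the x axis of music_box and the x axis of vice, either way round below 0.15 rad), for 0.1 s.
At the end, for the whole second after the job is handed in: The frog stands upright and free on the mat (within 35 mm of its centre); the plum box stands square (within 0.06 rad) and within 10 mm of the rear rail, pressed against the end jaw (over 0.5 N) by the sprung pad, which is pressed in by 4.5 to 12.5 mm of its 15 mm; all at rest (horizontal distance between frog and mat below 0.035 m and height (world z) of frog below 0.008 m and angle between frog's own z axis and vertical below 0.15 rad and x of music_box in the frame of vice above -0.007 m and angle between the x axis of music_box and the x axis of vice, either way round below 0.06 rad and angle between music_box's own z axis and vertical below 0.05 rad and value of joint pad between 0.0045 and 0.0125 m and contact force between end_jaw and music_box above 0.5 N and linear speed of music_box below 0.01 m/s); the robot touches nothing.
It fails at once if the lacquered box is crushed against the end jaw (over 25 N) (contact force between end_jaw and music_box above 25 N).
It fails at once if the frog is knocked over (angle between frog's own z axis and vertical above 1 rad).
It fails at once if another thing on the counter is moved by over 30 mm (distance of any of prism, bell, mug from where it was at the start of the episode above 0.03 m).
It also fails if it takes over 72 s, if anything falls off the work surface, if the arm or the gripper's body presses on something with over 40 N, if the wrist force passes 120 N, or if a joint passes its speed limit or range.

## Working session

There is one attempt and no reset: what is moved stays moved. The work goes in short steps, each a Python script; the robot and the scene stay as the last script left them, time stands still between calls to the robot, and variables do not carry over. Pictures are saved under pics/ and viewed, at most 10 in all, crops included, and the job is handed in when it is done.

```bash
ls; mkdir -p pics; cat > h.py <<'E'
import numpy as np, cv2
from plant import *
def grab(n):
    c=get_calibration(n); im,d=get_image(n); return im,d,np.array(c["intrinsics"]),np.array(c["world_from_camera"])
def pts(d,K,T):
    v,u=np.mgrid[:d.shape[0],:d.shape[1]]
    P=np.stack([(u-K[0,2])/K[0,0]*d,(v-K[1,2])/K[1,1]*d,d],-1)
    W=P@T[:3,:3].T+T[:3,3]; W[d<=0]=np.nan; return W
def ray(uv,K,T,z):
    r=T[:3,:3]@np.array([(uv[0]-K[0,2])/K[0,0],(uv[1]-K[1,2])/K[1,1],1]); return T[:3,3]+r*(z-T[2,3])/r[2]
E
python3 - <<'E'
from h import *
for n in("top","scene"):
    im,d,K,T=grab(n); cv2.imwrite(f"pics/{n}0.png",im[...,::-1]); np.savez(f"{n}0.npz",im=im,d=d,K=K,T=T); print(n,K[0,0],T.round(3).tolist())
print(observe())
E
```

```text
pics
top 496.96098768319325 [[-0.018, -0.989, 0.147, 0.292], [-1.0, 0.019, 0.004, -0.046], [-0.007, -0.147, -0.989, 1.637], [0.0, 0.0, 0.0, 1.0]]
scene 366.03371406992574 [[0.114, 0.744, -0.658, 1.252], [0.993, -0.076, 0.086, -0.114], [0.014, -0.664, -0.748, 0.925], [0.0, 0.0, 0.0, 1.0]]
{'time_s': 0.1, 'q': array([ 1.06390802e+00,  2.21185701e-01,  1.52748899e+00, -9.52445173e-06,
        1.39467748e+00, -1.26107572e-01]), 'joint_velocities': array([-0.00069926, -0.00049593, -0.00291062, -0.00061131, -0.0002934 ,
       -0.0004055 ]), 'joint_torque': array([ 1.40018656e-03, -4.98239779e+01, -3.90547907e+01, -5.45664847e-08,
        5.60164248e-03,  2.29779920e-05]), 'eef_pos': array([0.23202708, 0.57975773, 0.23028889]), 'tcp_rot': array([-3.13984593e+00, -2.12001045e-04,  2.76081341e+00]), 'ft_force': array([ 0.27103193, -0.03943176, -0.39161652]), 'torque': array([-0.05902302, -0.02230025, -0.03255891]), 'grasp_force': 0.0, 'opening': 0.08544725519763056}
```

View pics/top0.png

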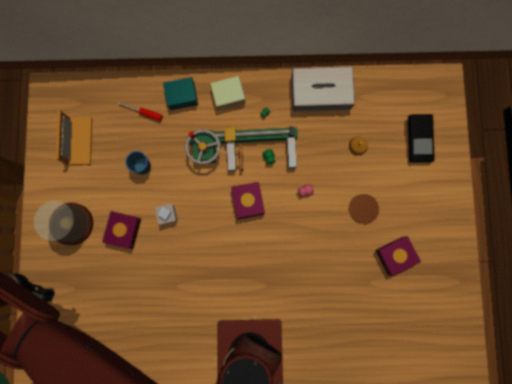

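View pics/scene0.png

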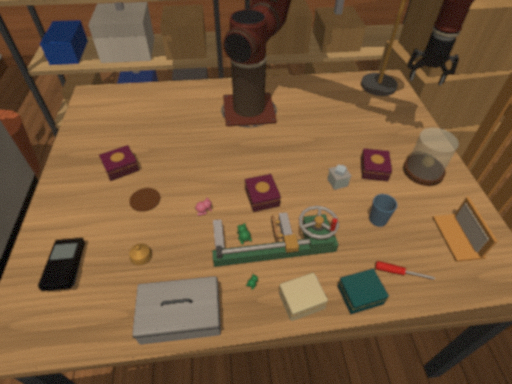

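The top view shows the vice at about (240,148), with the green frog at (269,157) in its mouth. The red pin is at (192,134) and the mat at (364,208). Plum boxes are at (248,201), (122,230) and (400,256). There are decoys: a smaller green frog at (265,112) and a pink one at (305,190).

```bash
python3 - <<'E'
from h import *
f=np.load("top0.npz"); im,d,K,T=[f[k] for k in("im","d","K","T")]
W=pts(d,K,T)
for n,uv,z in [("box",(248,201),.054),("boxL",(122,230),.054),("boxR",(400,256),.054),("frog",(269,157),.03),("mat",(364,208),.004),("pin",(192,134),.128),("hub",(203,148),.09),("endjaw",(292,153),.045),("padjaw",(231,157),.045),("railR",(297,133),.04),("railL",(220,138),.04),("prism",(166,215),.07),("bell",(358,145),.04),("mug",(138,163),.08),("pink",(305,190),.03)]:
    p=ray(uv,K,T,z); print(n,p.round(3),np.hypot(*p[:2]).round(3),W[uv[1],uv[0]].round(3))
# wrist cam extrinsic
o=observe(); c=get_calibration("wrist"); Tw=np.array(c["world_from_camera"]); print(c["intrinsics"]); 
from scipy.spatial.transform import Rotation as R
Tt=np.eye(4);Tt[:3,:3]=R.from_euler("xyz",o["tcp_rot"]).as_matrix();Tt[:3,3]=o["eef_pos"]; print((np.linalg.inv(Tt)@Tw).round(3))
E
```

```text
box [ 0.474 -0.007  0.054] 0.474 [ 0.474 -0.007  0.05 ]
boxL [0.389 0.396 0.054] 0.555 [0.389 0.397 0.049]
boxR [ 0.291 -0.483  0.054] 0.563 [ 0.291 -0.481  0.06 ]
frog [ 0.621 -0.078  0.03 ] 0.626 [ 0.62  -0.078  0.037]
mat [ 0.449 -0.387  0.004] 0.593 [ 0.45  -0.389 -0.002]
pin [0.679 0.163 0.128] 0.698 [0.68  0.164 0.122]
hub [0.642 0.133 0.09 ] 0.656 [0.642 0.133 0.089]
endjaw [ 0.63  -0.153  0.045] 0.648 [ 0.632 -0.154  0.034]
padjaw [0.621 0.047 0.045] 0.622 [0.62  0.047 0.047]
railR [ 0.698 -0.172  0.04 ] 0.719 [ 0.71  -0.175 -0.006]
railL [0.686 0.083 0.04 ] 0.691 [0.688 0.083 0.034]
prism [0.432 0.253 0.07 ] 0.501 [0.432 0.253 0.071]
bell [ 0.654 -0.37   0.04 ] 0.751 [ 0.654 -0.371  0.037]
mug [0.6   0.342 0.08 ] 0.69 [ 0.616  0.363 -0.003]
pink [ 0.509 -0.193  0.03 ] 0.544 [ 0.509 -0.192  0.033]
[[324.98616868   0.         252.41233224]
 [  0.         324.98616868 195.52497768]
 [  0.           0.           1.        ]]
[[ 0.001 -0.957 -0.289  0.074]
 [ 1.     0.001 -0.    -0.   ]
 [ 0.001 -0.289  0.957 -0.142]
 [ 0.     0.     0.     1.   ]]
```

```bash
python3 - <<'E'
from h import *
pi=np.pi
for n,p in(("A",(0.56,-0.03,0.30)),("B",(0.50,-0.16,0.30))):
    movep(p,[pi,0,pi]); hold(0.3)
    im,d,K,T=grab("wrist"); cv2.imwrite(f"pics/w{n}.png",im[...,::-1]); np.savez(f"w{n}.npz",im=im,d=d,K=K,T=T); print(observe()["time_s"],observe()["q"].round(2))
a=cv2.imread("pics/wA.png");b=cv2.imread("pics/wB.png")
cv2.imwrite("pics/wAB.png",cv2.resize(np.vstack([a,b]),None,fx=.78,fy=.78,interpolation=cv2.INTER_AREA))
E
```

```text
2.9167 [-0.19  0.03  1.61 -0.    1.5  -1.76]
3.8917 [-0.46 -0.06  1.69  0.    1.51 -2.03]
```

View pics/wA.png

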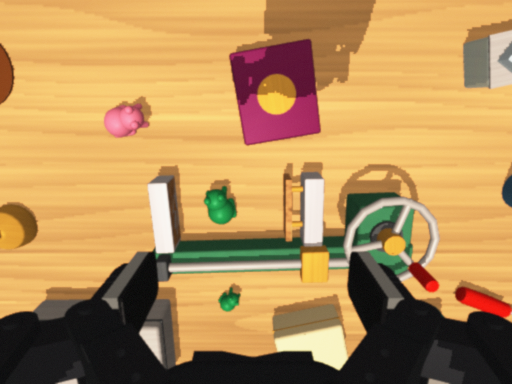

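View pics/wB.png

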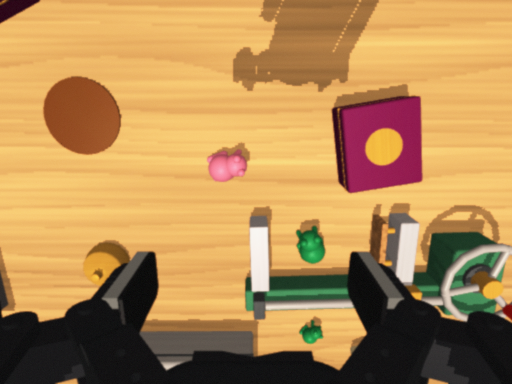

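In wrist A the music box sits with its gold disc at (276,95). The frog is at (220,206) with its nose up, towards the robot. The end jaw is at (163,215), the sprung pad at (292,208), the hub at (394,243) and the pin at (425,277). In wrist B the mat is at (82,115) and the frog at (311,245). Now measuring from both views.

```bash
cat >> h.py <<'E'
def load(n):
    f=np.load(n); return [f[k] for k in("im","d","K","T")]
def blob(m,near=None):
    n,l,s,c=cv2.connectedComponentsWithStats(cv2.morphologyEx(m.astype(np.uint8),cv2.MORPH_OPEN,np.ones((3,3),np.uint8)))
    i=1+(np.argmax(s[1:,4]) if near is None else np.argmin(np.hypot(*(c[1:]-near).T)+1e3*(s[1:,4]<60))); return l==i,c[i],s[i,4]
def rect3(m,K,T,z):
    cs=max(cv2.findContours(m.astype(np.uint8),cv2.RETR_EXTERNAL,cv2.CHAIN_APPROX_NONE)[0],key=len)[:,0]
    P=np.array([ray(p,K,T,z)[:2] for p in cs]); r=cv2.minAreaRect((P*1000).astype(np.float32)); return r,P
def tri(uvs):  # [(uv,K,T)...] -> closest point of rays
    A=np.zeros((3,3));b=np.zeros(3)
    for uv,K,T in uvs:
        r=T[:3,:3]@np.array([(uv[0]-K[0,2])/K[0,0],(uv[1]-K[1,2])/K[1,1],1]);r/=np.linalg.norm(r);M=np.eye(3)-np.outer(r,r);A+=M;b+=M@T[:3,3]
    return np.linalg.solve(A,b)
E
python3 - <<'E'
from h import *
C={k:[] for k in("box","disc","frog")}
guess={"A":dict(disc=(276,95),frog=(220,206),box=(276,95)),"B":dict(disc=(384,147),frog=(311,245),box=(380,145))}
for n in "AB":
    im,d,K,T=load(f"w{n}.npz"); W=pts(d,K,T); h=cv2.cvtColor(im,cv2.COLOR_RGB2HSV); H,S,V=[h[...,i].astype(int) for i in range(3)]
    g=guess[n]
    fr,c,a=blob((H>45)&(H<90)&(S>100)&(V>25)&(np.hypot(*(np.indices(H.shape)[::-1]-np.array(g["frog"])[:,None,None]))<28),g["frog"]); C["frog"].append((c,K,T))
    z=W[fr]; print(n,"frog",c.round(1),a,"zmax",np.nanpercentile(z[:,2],98).round(4)); r,_=rect3(fr,K,T,.02); print("  rect",np.round(r[0],1),np.round(r[1],1),round(r[2],1))
    zz=z[z[:,2]>.006]; print("  cloud x",np.percentile(zz[:,0],[1,50,99]).round(4),"y",np.percentile(zz[:,1],[1,50,99]).round(4))
    di,c,a=blob((H>15)&(H<30)&(S>150)&(V>120)&(np.hypot(*(np.indices(H.shape)[::-1]-np.array(g["disc"])[:,None,None]))<30),g["disc"]); C["disc"].append((c,K,T)); print("  disc",c.round(1),a,ray(c,K,T,.054).round(4))
    bx,c,a=blob(((H>150)|(H<3))&(S>100)&(V>25)&(np.hypot(*(np.indices(H.shape)[::-1]-np.array(g["box"])[:,None,None]))<75),g["box"])
    tp=bx&(W[...,2]>.045); print("  box top z",np.nanmedian(W[tp][:,2]).round(4)); r,_=rect3(tp,K,T,.054); print("  boxrect",np.round(r[0],1),np.round(r[1],1),round(r[2],1))
    flat=(W[...,2]<.01)&(S>0); print("  table z",np.nanmedian(W[flat][:,2]).round(4))
    if n=="B":
        mt,c,a=blob((V<150)&(H<20)&(S>120)&(np.hypot(*(np.indices(H.shape)[::-1]-np.array((82,115))[:,None,None]))<50),(82,115)); print("  mat",c,a,ray(c,K,T,.004).round(4),W[mt].mean(0).round(4)); r,_=rect3(mt,K,T,.004); print(np.round(r[0],1),np.round(r[1],1))
    gr=W[(V>140)&(S<60)&(W[...,2]>.025)&(W[...,2]<.06)&(W[...,0]>.55)&(W[...,0]<.70)]
    for lo,hi in((-.2,-.1),(.0,.09)):
        q=gr[(gr[:,1]>lo)&(gr[:,1]<hi)]
        if len(q)>50:
            for name,qq in(("top",q[q[:,2]>.038]),): print("  jaw",lo,len(qq),"z",np.median(qq[:,2]).round(4),"x",np.percentile(qq[:,0],[1,99]).round(4),"y",np.percentile(qq[:,1],[2,98]).round(4), "rect",cv2.minAreaRect((qq[:,:2]*1000).astype(np.float32)))
    cork=W[(H>8)&(H<22)&(S>90)&(W[...,2]>.02)&(W[...,2]<.055)&(W[...,0]>.55)&(W[...,0]<.68)&(W[...,1]>-.02)&(W[...,1]<.05)]; print("  cork",len(cork),np.percentile(cork,[2,50,98],axis=0).round(4).tolist())
    rail=W[(H>60)&(H<85)&(S>100)&(W[...,2]>.028)&(W[...,2]<.05)&(W[...,0]>.65)&(W[...,1]>-.14)&(W[...,1]<.02)]
    A=np.polyfit(rail[:,1],rail[:,0],1); print("  rail slope",A.round(4),np.percentile(rail[:,0],[2,50,98]).round(4))
for k in("frog","disc"): print(k,tri(C[k]).round(4))
im,d,K,T=load("wA.npz");W=pts(d,K,T)
for uv in((394,243),(425,277),(414,265),(434,287)): print(uv,W[uv[1],uv[0]].round(4))
E
```

```text
A frog [219.7 206. ] 786 zmax 0.0413
  rect [628.4 -74.1] [50.1 37.9] 14.1
  cloud x [0.6039 0.6249 0.6478] y [-0.0907 -0.0731 -0.0558]
  disc [276.1  94.1] 1151 [ 0.4822 -0.003   0.054 ]
  box top z 0.0538
  boxrect [482.   -3.2] [102.3  90. ] 9.6
  table z -0.0001
  jaw -0.2 1343 z 0.0449 x [0.5898 0.6995] y [-0.1614 -0.1347] rect ((650.2590942382812, -146.6795654296875), (123.62503814697266, 54.02387237548828), 19.010499954223633)
  jaw 0.0 1498 z 0.0449 x [0.584  0.6995] y [0.0095 0.083 ] rect ((641.4483642578125, 44.64838790893555), (116.96479797363281, 89.13643646240234), 0.18218262493610382)
  cork 678 [[0.585, 0.012, 0.0217], [0.6281, 0.0176, 0.043], [0.677, 0.0446, 0.0508]]
  rail slope [-0.0357  0.6885] [0.6828 0.6897 0.7006]
B frog [310.5 245.7] 705 zmax 0.0412
  rect [628.3 -76.7] [54.1 35.3] 15.4
  cloud x [0.6033 0.6224 0.6461] y [-0.0934 -0.0791 -0.0593]
  disc [383.5 146.3] 1022 [ 0.4818 -0.003   0.054 ]
  box top z 0.0537
  boxrect [481.3  -5.2] [103.1  92. ] 9.7
  table z -0.0001
  mat [ 67.70493992 106.08722741] 2247 [ 0.4376 -0.3999  0.004 ] [nan nan nan]
[ 436.9 -401.9] [50.6 97.6]
  jaw -0.2 1179 z 0.0448 x [0.5898 0.6994] y [-0.1623 -0.1372] rect ((649.9119262695312, -145.5772705078125), (124.2938232421875, 52.04655838012695), 20.24567222595215)
  jaw 0.0 1104 z 0.0447 x [0.5838 0.6954] y [0.037  0.0837] rect ((643.42919921875, 54.97449493408203), (123.9150390625, 38.81337356567383), 16.175024032592773)
  cork 619 [[0.5848, 0.0116, 0.0212], [0.6115, 0.0139, 0.0372], [0.6522, 0.0367, 0.045]]
  rail slope [-0.0389  0.6883] [0.6839 0.6904 0.7018]
frog [ 0.6303 -0.0753  0.0153]
disc [ 0.482  -0.0029  0.0536]
(394, 243) [0.6499 0.137  0.0919]
(425, 277) [0.679  0.1644 0.1189]
(414, 265) [0.68   0.166  0.0897]
(434, 287) [0.6859 0.1706 0.1281]
```

```bash
python3 - <<'E'
from h import *
def line(q,lab): # x-dir face: fit y = a x + b
    a=np.polyfit(q[:,0],q[:,1],1); r=q[:,1]-np.polyval(a,q[:,0]); q=q[abs(r)<.003]; a=np.polyfit(q[:,0],q[:,1],1); print(lab,len(q),"slope",a[0].round(4),"y@.631",np.polyval(a,.631).round(4))
for n in "AB":
    im,d,K,T=load(f"w{n}.npz"); W=pts(d,K,T); h=cv2.cvtColor(im,cv2.COLOR_RGB2HSV); H,S,V=[h[...,i].astype(int) for i in range(3)]
    X,Y,Z=W[...,0],W[...,1],W[...,2]
    with np.errstate(invalid="ignore"):
        m=(X>.585)&(X<.67)&(Z>.041)&(Z<.048)
        for lo,hi,l in((-.19,-.12,"endjaw"),(.0,.03,"pad"),(.03,.09,"jawblock")):
            mm=m&(Y>lo)&(Y<hi)
            e=[]
            for x in np.arange(.587,.668,.004):
                q=Y[mm&(abs(X-x)<.002)]
                if len(q)>3: e.append((x,np.percentile(q,2),np.percentile(q,98)))
            e=np.array(e)
            if len(e)>4: print(n,l,"x0",X[mm].min().round(4),"ymin fit",np.polyfit(e[:,0]-.631,e[:,1],1).round(4),"ymax fit",np.polyfit(e[:,0]-.631,e[:,2],1).round(4))
        mm=(Z>.036)&(Z<.043)&(Y>-.125)&(Y<.0)&(X>.66)&(X<.72)
        e=np.array([(y,X[mm&(abs(Y-y)<.003)].min()) for y in np.arange(-.12,0,.006) if (mm&(abs(Y-y)<.003)).sum()>2])
        if len(e): print(n,"rail front",np.polyfit(e[:,0]+.054,e[:,1],1).round(4))
        low=(X>.55)&(X<.665)&(Z>.012)&(Z<.038)
        if n=="A":
            q=W[low&(Y>-.150)&(Y<-.12)]; print("A endface",len(q)); len(q)>30 and line(q,"endface")
        if n=="B":
            q=W[low&(Y>0)&(Y<.03)]; line(q,"padface")
        g=W[(H>45)&(H<90)&(S>100)&(Z>.008)&(abs(X-.626)<.035)&(abs(Y+.075)<.03)][:,:2]; ev=np.linalg.eigh(np.cov(g.T)); v=ev[1][:,1]; print(n,"frog yaw",np.degrees(np.arctan(v[1]/v[0])).round(1),"mean",g.mean(0).round(4))
        g=W[(H>45)&(H<90)&(S>100)&(Z>.005)&(Z<.025)&(abs(X-.626)<.035)&(abs(Y+.075)<.03)]; print("  rect",cv2.minAreaRect((g[:,:2]*1000).astype(np.float32)))
for f,gs in(("wB.npz",(82,115)),("top0.npz",(364,208))):
    im,d,K,T=load(f); h=cv2.cvtColor(im,cv2.COLOR_RGB2HSV).astype(int); print(h[gs[1],gs[0]])
    m,c,a=blob((abs(h-h[gs[1],gs[0]])<[8,70,45]).all(-1),gs); r,P=rect3(m,K,T,.004); print("mat",c.round(1),a,np.round(r[0],1),np.round(r[1],1))
im,d,K,T=load("wB.npz"); W=pts(d,K,T); print("mat z",np.nanmedian(W[100:130,67:97,2]).round(4))
E
```

```text
A endjaw x0 0.5887 ymin fit [ 0.033  -0.1612] ymax fit [ 0.0321 -0.1376]
A pad x0 0.5854 ymin fit [0.0314 0.0139] ymax fit [0.0352 0.0205]
A jawblock x0 0.5851 ymin fit [0.0344 0.0376] ymax fit [0.0418 0.0613]
A rail front [-0.0319  0.6845]
A endface 311
endface 290 slope 0.0465 y@.631 -0.1376
A frog yaw 22.2 mean [ 0.6245 -0.0736]
  rect ((627.0181274414062, -74.02168273925781), (47.9345588684082, 33.63106918334961), 13.726752281188965)
B endjaw x0 0.5885 ymin fit [ 0.0189 -0.1616] ymax fit [ 0.0539 -0.1385]
B pad x0 0.585 ymin fit [0.0347 0.0131] ymax fit [0.0284 0.0203]
B jawblock x0 0.5851 ymin fit [0.0612 0.0378] ymax fit [0.0319 0.0609]
B rail front [-0.0361  0.6843]
padface 317 slope 0.0198 y@.631 0.0132
B frog yaw 13.0 mean [ 0.6227 -0.0786]
  rect ((621.5470581054688, -80.20252990722656), (36.066001892089844, 36.71793746948242), 27.63067054748535)
[ 12 196 148]
mat [ 81.9 114.8] 4684 [ 450.2 -382.6] [98.6 99.7]
[ 11 189  96]
mat [363.5 209.1] 807 [ 444.7 -385.6] [102.  102.9]
mat z 0.004
```

```bash
python3 - <<'E'
from h import *
pi=np.pi; r=[pi,0,.24]
gripper_to(.056,30)
movep([.626,-.075,.16],r)
print("stop",move_l([.626,-.075,.001],.1,max_force=8), observe()["eef_pos"].round(4))
gripper_to(0.0,30); o=observe(); print("grip",o["opening"],o["grasp_force"],o["eef_pos"])
z0=o["eef_pos"][2]
move_l([.626,-.075,.15],.15); o=observe(); print(o["opening"],o["ft_force"])
move_l([.448,-.384,.15],.25)
print("stop",move_l([.448,-.384,z0+.005],.08,max_force=6),observe()["eef_pos"].round(4))
gripper_to(.06); move_l([.448,-.384,.15],.2)
# look back at mat and at the box from one place
movep([.42,-.20,.30],[pi,0,pi]); hold(.2)
im,d,K,T=grab("wrist"); cv2.imwrite("pics/wC.png",im[...,::-1]); np.savez("wC.npz",im=im,d=d,K=K,T=T); print(observe()["time_s"])
E
```

```text
stop False [ 0.6266 -0.0752  0.0018]
grip 0.0336638180813073 31.318214535713196 [ 0.62659238 -0.07512715  0.00172142]
0.03347903060847722 [ 0.89307771 -0.83260387 -1.09390777]
stop False [ 0.4483 -0.3843  0.0073]
17.425
```

View pics/wC.png

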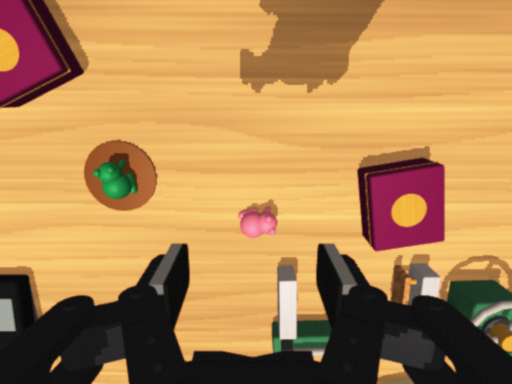

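The frog stands upright on the mat at (117,180). Next I push the box sideways with two fingers, which also squares it to the vice.

```bash
cat >> h.py <<'E'
VO=np.array([.629,-.0527]); VY=.033
VR=np.array([[np.cos(VY),-np.sin(VY)],[np.sin(VY),np.cos(VY)]])
def v2w(x,y): return VO+VR@np.array([x,y])
def w2v(p): return VR.T@(np.asarray(p)[:2]-VO)
def boxpose(im,d,K,T,g):
    W=pts(d,K,T); h=cv2.cvtColor(im,cv2.COLOR_RGB2HSV).astype(int); H,S,V=h[...,0],h[...,1],h[...,2]
    near=np.hypot(W[...,0]-g[0],W[...,1]-g[1])<.085
    m=near&(W[...,2]>.048)&(W[...,2]<.060)&(S>100); m,c,a=blob(m)
    m=cv2.morphologyEx(m.astype(np.uint8),cv2.MORPH_CLOSE,np.ones((15,15)))
    r,P=rect3(m,K,T,.054); return r
E
python3 - <<'E'
from h import *
im,d,K,T=load("wC.npz"); W=pts(d,K,T); q=W[155:205,90:145]; q=q[q[...,2]>.012]; print("frog",q.mean(0).round(4),q[:,2].max().round(4)); print("box",boxpose(im,d,K,T,(.482,-.004)))
pi=np.pi; r=[pi,0,pi/2+VY]
gripper_to(.05)
movep([.4795,.095,.16],r); move_l([.4795,.095,.012],.15)
b0=observe()["ft_force"]
print(move_l([.4835,-.022,.012],.06,max_force=15),observe()["eef_pos"].round(4),(observe()["ft_force"]-b0).round(2))
move_l([.4825,.03,.012],.15); move_l([.4825,.03,.16],.2)
movep([.38,-.06,.28],[pi,0,pi]); hold(.2)
im,d,K,T=grab("wrist"); cv2.imwrite("pics/wD.png",im[...,::-1]); np.savez("wD.npz",im=im,d=d,K=K,T=T)
b=boxpose(im,d,K,T,(.4835,-.08)); print(b,"vice",w2v(np.array(b[0])/1000).round(4),observe()["time_s"])
E
```

```text
frog [ 0.4479 -0.3784  0.0347] 0.0471
box ((480.6976318359375, -4.951641082763672), (104.39791870117188, 92.00263977050781), 9.673699378967285)
False [ 0.4836 -0.0219  0.0121] [0.51 3.17 3.57]
((476.77490234375, -79.09110260009766), (104.24650573730469, 91.18536376953125), 1.9553050994873047) vice [-0.153  -0.0214] 26.0417
```

View pics/wD.png

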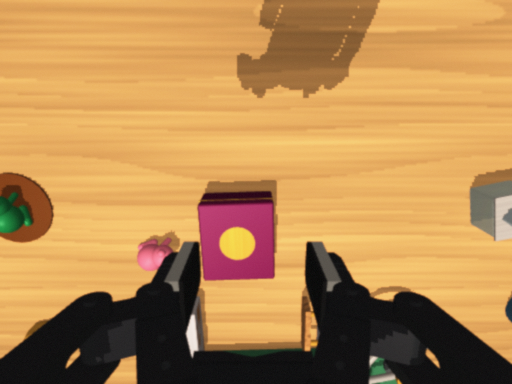

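The box is square, yaw 0.034 against the vice's 0.033, with its disc at (237,243). Next I push it into the vice.

```bash
python3 - <<'E'
from h import *
pi=np.pi; r=[pi,0,pi+VY]
P=lambda x,z,y=-.0214: [*v2w(x,y),z]
movep(P(-.245,.12),r); move_l(P(-.245,.012),.15)
b0=observe()["ft_force"]
print(move_l(P(-.078,.012),.07,max_force=15),(observe()["ft_force"]-b0).round(2))
print(move_l(P(-.050,.012),.02,max_force=8),w2v(observe()["eef_pos"]).round(4),(observe()["ft_force"]-b0).round(2))
move_l(P(-.10,.012),.1); move_l(P(-.10,.30),.25); 
movep([.50,.06,.30],[pi,0,pi]); hold(.2)
im,d,K,T=grab("wrist"); cv2.imwrite("pics/wE.png",im[...,::-1]); np.savez("wE.npz",im=im,d=d,K=K,T=T)
b=boxpose(im,d,K,T,v2w(.003,-.021)); print(b,"vice",w2v(np.array(b[0])/1000).round(4),observe()["time_s"])
W=pts(d,K,T); h=cv2.cvtColor(im,cv2.COLOR_RGB2HSV).astype(int)
red=((h[...,0]<6)|(h[...,0]>174))&(h[...,1]>150)&(abs(W[...,0]-.66)<.08)&(abs(W[...,1]-.137)<.08)
q=W[red&(W[...,2]>.1235)]; print("pin top",len(q),q.mean(0).round(4),(q[:,:2].max(0)+q[:,:2].min(0))/2)
g=W[(h[...,0]>12)&(h[...,0]<30)&(h[...,1]>120)&(W[...,2]>.087)&(W[...,2]<.1)&(abs(W[...,1]-.137)<.04)]; print("hub",len(g),g.mean(0).round(4),(g[:,:2].max(0)+g[:,:2].min(0))/2)
rim=W[(W[...,2]>.078)&(W[...,2]<.09)&(abs(W[...,1]-.137)<.075)&(abs(W[...,0]-.65)<.075)]
c,rad=cv2.minEnclosingCircle((rim[:,:2]*1000).astype(np.float32)); print("rim",c,rad)
E
```

```text
False [-4.91 -0.52  2.37]
True [-0.0589 -0.0214] [-3.06 -0.66  3.9 ]
((631.2208251953125, -72.981201171875), (103.6100082397461, 92.15149688720703), 1.98259699344635) vice [ 0.0016 -0.0203] 33.8<stdin>:14: RuntimeWarning: Mean of empty slice.
  ret = um.true_divide(
Traceback (most recent call last):
ValueError: zero-size array to reduction operation maximum which has no identity
```

View pics/wE.png

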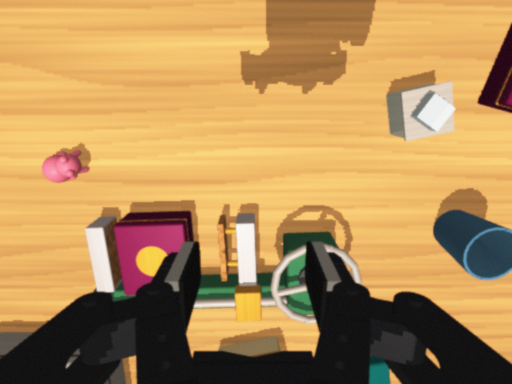

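The box is back against the rail, square, with its disc at (152,262). The gripper hides the pin here, so I use view A, since the wheel hasn't moved.

```bash
python3 - <<'E'
from h import *
im,d,K,T=load("wA.npz")
W=pts(d,K,T); h=cv2.cvtColor(im,cv2.COLOR_RGB2HSV).astype(int)
red=((h[...,0]<6)|(h[...,0]>174))&(h[...,1]>150)&(abs(W[...,0]-.66)<.08)&(abs(W[...,1]-.137)<.08)
q=W[red&(W[...,2]>.1235)]; print("pin top",len(q),q.mean(0).round(4),(q[:,:2].max(0)+q[:,:2].min(0))/2, np.ptp(q,axis=0))
g=W[(h[...,0]>12)&(h[...,0]<30)&(h[...,1]>120)&(W[...,2]>.0895)&(W[...,2]<.1)&(abs(W[...,1]-.137)<.04)]; print("hub",len(g),g.mean(0).round(4),(g[:,:2].max(0)+g[:,:2].min(0))/2,np.ptp(g,axis=0))
im,d,K,T=load("wE.npz");W2=pts(d,K,T)
for w in(W,W2):
    rim=w[(w[...,2]>.080)&(w[...,2]<.088)&(abs(w[...,1]-.137)<.068)&(abs(w[...,0]-.65)<.068)]
    c,rad=cv2.minEnclosingCircle((rim[:,:2]*1000).astype(np.float32)); print("rim",len(rim),c,rad)
q=W2[((W2[...,2]>.04)&(W2[...,2]<.048)&(abs(W2[...,0]-.62)<.04)&(W2[...,1]>0)&(W2[...,1]<.1))]; print(q[:,1].min())
E
```

```text
pin top 145 [0.6842 0.1676 0.1268] [0.68482494 0.16809125] [0.01401322 0.01382568 0.00595202]
hub 340 [0.6524 0.1375 0.0916] [0.65250242 0.13792113] [0.0249785  0.02485931 0.00453789]
rim 2185 (652.5744018554688, 138.12713623046875) 57.76765441894531
rim 1419 (652.4717407226562, 138.0725860595703) 57.615936279296875
0.012515664216426005
```

```bash
cat >> h.py <<'E'
AX=np.array([.6525,.138]); PR=.0448
def wrap(a): return (a+np.pi)%(2*np.pi)-np.pi
def pinpos(phi,z): return [AX[0]+PR*np.cos(phi),AX[1]+PR*np.sin(phi),z]
def stroke(phi,psi,s,feed=.05,grip=40):
    R=lambda a:[np.pi,0,wrap(a)]
    gripper_to(.045); movep(pinpos(phi,.165),R(psi)); move_l(pinpos(phi,.094),.12)
    gripper_to(0,grip); o=observe(); print("grip",o["opening"].round(4),"q6",o["q"][5].round(2)); n=int(np.ceil(s/.3)); fmax=0; f0=o["ft_force"]
    for i in range(1,n+1):
        move_l(pinpos(phi-s*i/n,.094),feed,R(psi-s*i/n)); fmax=max(fmax,np.linalg.norm((observe()["ft_force"]-f0)))
    o=observe(); print("end",o["opening"].round(4),"q6",o["q"][5].round(2),"fmax",fmax.round(1),"df",(o["ft_force"]-f0).round(1),"t",o["time_s"])
    gripper_to(.045); move_l(pinpos(phi-s,.165),.15); return phi-s
E
python3 - <<'E'
from h import *
p0=.754
print("ik",[inverse_kinematics(pinpos(p0,.094),[np.pi,0,wrap(3.896)])])
p=stroke(p0,3.896,4.3)
E
```

```text
ik [array([ 0.12975083,  0.52394489,  1.40200666,  0.        ,  1.2156411 ,
       -2.19545284])]Traceback (most recent call last):
  File "<stdin>", line 4, in <module>
  File "h.py", line 40, in stroke
    gripper_to(0,grip); o=observe(); print("grip",o["opening"].round(4),"q6",o["q"][5].round(2)); n=int(np.ceil(s/.3)); fmax=0; f0=o["ft_force"]
                                                  ^^^^^^^^^^^^^^^^^^
AttributeError: 'float' object has no attribute 'round'
```

```bash
sed -i 's/o\["opening"\].round(4)/round(float(o["opening"]),4)/g; s/def stroke(phi,psi,s,feed=.05,grip=40)/def stroke(phi,psi,s,feed=.05,grip=40,app=True)/; s/^    gripper_to(.045); movep(pinpos(phi,.165),R(psi)); move_l(pinpos(phi,.094),.12)/    if app: gripper_to(.045); movep(pinpos(phi,.165),R(psi)); move_l(pinpos(phi,.094),.12)/; s/"fmax",fmax.round(1)/"fmax",round(float(fmax),1)/' h.py
python3 - <<'E'
from h import *
p=stroke(.754,3.896,4.3,app=False)
print(p,observe()["time_s"])
E
```

```text
grip 0.0148 q6 -2.2
end 0.0148 q6 2.09 fmax 8.5 df [ 7.2  0.8 -1.1] t 42.85
-3.546 43.875
```

```bash
python3 - <<'E'
from h import *
p=stroke(-3.546,2.7376,3.3)
movep([.55,-.03,.27],[np.pi,0,np.pi]); hold(.2)
im,d,K,T=grab("wrist"); cv2.imwrite("pics/wF.png",im[...,::-1]); np.savez("wF.npz",im=im,d=d,K=K,T=T)
b=boxpose(im,d,K,T,v2w(.003,-.035)); print(p,b,"vice",w2v(np.array(b[0])/1000).round(4),observe()["time_s"])
W=pts(d,K,T); X,Y,Z=W[...,0],W[...,1],W[...,2]
for x in(.60,.62,.64,.66):
    with np.errstate(invalid="ignore"): y=np.sort(Y[(abs(X-x)<.003)&(Z>.037)&(Z<.048)&(Y>-.07)&(Y<.06)])
    i=np.where(np.diff(y)>.003)[0]; print(x,[y[0].round(4)]+[(y[k].round(4),y[k+1].round(4)) for k in i]+[y[-1].round(4)])
E
```

```text
grip 0.015 q6 -1.04
end 0.0145 q6 2.18 fmax 6.2 df [4.9 1.7 2. ] t 52.8083
-6.846 ((632.1992797851562, -89.88804626464844), (103.62240600585938, 90.64833068847656), 1.7769529819488525) vice [ 0.002  -0.0373] 57.375
0.6 [np.float64(-0.0451), (np.float64(-0.0379), np.float64(-0.0247)), np.float64(-0.0008)]
0.62 [np.float64(-0.0453), (np.float64(-0.038), np.float64(-0.0235)), np.float64(0.001)]
0.64 [np.float64(-0.0443), (np.float64(-0.0369), np.float64(-0.0233)), np.float64(0.0013)]
0.66 [np.float64(-0.0432), (np.float64(-0.0358), np.float64(-0.022)), np.float64(0.0018)]
```

View pics/wF.png

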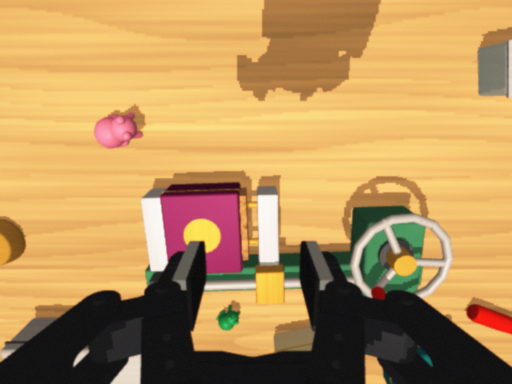

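The box is seated against the end jaw. The gap from pad to block is about 21.2 mm against 24 mm free, so the pad is pressed in about 2.8 mm. A final turn of 0.78 rad follows.

```bash
python3 - <<'E'
from h import *
p=stroke(-6.846,2.579,.78)
print(p,observe()["time_s"])
for n in("wrist","top","scene"):
    im,d,K,T=grab(n); np.savez(f"{n}G.npz",im=im,d=d,K=K,T=T)
    W=pts(d,K,T); X,Y,Z=W[...,0],W[...,1],W[...,2]
    for x in(.60,.62,.64,.66):
        with np.errstate(invalid="ignore"): y=np.sort(Y[(abs(X-x)<.003)&(Z>.037)&(Z<.048)&(Y>-.07)&(Y<.06)])
        if len(y)>3: i=np.where(np.diff(y)>.003)[0]; print(n,x,len(y),y[0].round(4),[(y[k].round(4),y[k+1].round(4)) for k in i],y[-1].round(4))
    if n=="wrist": cv2.imwrite("pics/wG.png",im[...,::-1])
E
```

```text
grip 0.0147 q6 -0.96
end 0.0147 q6 -0.2 fmax 3.5 df [-1.5  3.   1.1] t 60.8417
-7.626 61.8667
wrist 0.6 6 -0.0078 [] -0.006
wrist 0.64 167 -0.0465 [(np.float64(-0.036), np.float64(-0.0293))] -0.004
wrist 0.66 265 -0.0456 [(np.float64(-0.0358), np.float64(-0.0285))] -0.0031
top 0.6 17 -0.0672 [(np.float64(-0.0672), np.float64(-0.0541)), (np.float64(-0.0541), np.float64(-0.0477)), (np.float64(-0.0476), np.float64(-0.0444)), (np.float64(-0.0444), np.float64(-0.0411)), (np.float64(-0.0411), np.float64(-0.0313)), (np.float64(-0.0313), np.float64(-0.0281)), (np.float64(-0.0281), np.float64(-0.0249)), (np.float64(-0.0249), np.float64(-0.0215)), (np.float64(-0.0215), np.float64(-0.0184)), (np.float64(-0.0183), np.float64(-0.0151)), (np.float64(-0.015), np.float64(-0.0118)), (np.float64(-0.0116), np.float64(-0.0084))] -0.0084
top 0.62 17 -0.0676 [(np.float64(-0.0676), np.float64(-0.0546)), (np.float64(-0.0546), np.float64(-0.0448)), (np.float64(-0.0448), np.float64(-0.0415)), (np.float64(-0.0415), np.float64(-0.0316)), (np.float64(-0.0316), np.float64(-0.0284)), (np.float64(-0.0284), np.float
[... 1122 characters left out ...]
), (np.float64(-0.0159), np.float64(-0.0128)), (np.float64(-0.0127), np.float64(-0.0093)), (np.float64(-0.0093), np.float64(-0.006))] -0.006
scene 0.6 19 -0.0451 [(np.float64(-0.0419), np.float64(-0.0329))] -0.0088
scene 0.62 19 -0.0442 [(np.float64(-0.0408), np.float64(-0.0321)), (np.float64(-0.0294), np.float64(-0.0261)), (np.float64(-0.0261), np.float64(-0.023))] -0.0082
scene 0.64 17 -0.046 [(np.float64(-0.0402), np.float64(-0.0311)), (np.float64(-0.0282), np.float64(-0.0252)), (np.float64(-0.023), np.float64(-0.0196)), (np.float64(-0.0137), np.float64(-0.0105))] -0.0076
scene 0.66 21 -0.0453 [(np.float64(-0.0395), np.float64(-0.0308)), (np.float64(-0.0307), np.float64(-0.0277))] -0.0077
```

View pics/wG.png

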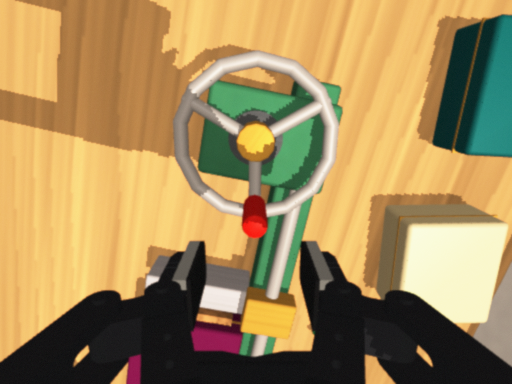

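The gripper is clear of everything and the pin is free at (254,215). Pad to block is now about 16.8 mm, so the pad is pressed in about 7 mm, inside the allowed band.

```bash
python3 -c "
from plant import *
print(job_done())"
```

```text
the job is handed in; nothing more can be done
None
```

I handed the job in at about 62 s of the 72 s limit, with no verdict returned: by the last camera measurements the frog is upright on the mat, and the plum box is square against the rear rail and clamped with the pad pressed in about 7 mm; the end-jaw force was not measured directly, and the gripper has let go of everything.

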